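Flip out a picture frame's kickstand and hold the frame upright

TASK

A finished picture leans face-in against the small chest of drawers, and it is to be dried standing. Swing the folded kickstand leg on the frame's back down past its dead centre until its spring has it fully open; then take the frame by its top bar, draw it upright on its own lower edge where it stands, clear of the chest, and finish while still gripping the top bar and holding it there, so that the hot air cannot tip it over. Leave the other things on the table where they are and do not let the frame fall.

Things in the scene. Friction and masses are not known exactly. Their poses are not given: they have to be found in the camera images.
- frame_top (a point): Centre of the top bar of the picture frame: loose, brown wood, 180 mm wide, 250 high, 22 thick, bars 22 x 22 mm, about 0.9 kg with its leg. 11 mm below the top face, 239 mm above the lower face. Frame's own axes: x along the bar, y out of the face (to the chest), z up. It starts leaning 26 degrees to +y on the face-side edge of its lower bar, its face on the chest's upper edge.
- frame_base (a point): Middle of the frame's lower face, half-way through its thickness (11 mm from the face-side and the back-side edge), with the frame's own axes; on the table when the frame stands upright. The lower bar stands on two 3 mm rubber pads as deep as the frame (counted in its height).
- leg_hinge (a point): Middle of the kickstand's hinge pin, in a steel bracket on the frame's back: 100 mm above the lower face, 31 mm behind the middle plane (20 mm behind the back), half-way along the width. The pin runs along the frame's x. Axes are the frame's own.
- leg_grip (a point): A good place to grip the leg: on its centre line, 85 mm from the hinge pin. The leg is a round aluminium tube 12 mm thick; its rubber foot, a roller 16 mm across and 20 mm wide, is 102 mm from the pin. z runs from pin to foot, x is the frame's x. Folded, the leg points up along the back, leaning 14 degrees off it, and is about 34 mm clear of the back here.
- leg (a joint): Angle of the leg, rad: 0 folded up, 2.37 fully open at its stop, foot then pointing down and 30 degrees out from the back. An over-centre spring pulls it to 0 below 1.15 and, once past, snaps it to 2.37 by itself. Swinging it takes under 1 N at the grip; a pull of 2 N or more tips the frame. Open, the foot is 4 mm off the table with the frame upright and meets it when leaning back 3 degrees.
- chest: Small plywood chest of drawers, fixed, 220 mm (its x) by 140 mm (its y) by 170 mm high; origin in the middle of its underside. Its three drawers face -x. The frame leans on the upper edge of its -y side, the frame's width along the chest's x.
- jar_tall: Bystander: amber glass jar with white cap, 42 mm across, 65 mm high; origin under its centre. 7 to 18 cm to the +x side of the kickstand.
- jar_small: Bystander: clear glass jar with white cap, 48 mm across, 45 mm high; origin under its centre. 8 to 19 cm to the -x side of the kickstand.
- pencil: Bystander: pencil lying on the table, 170 mm long along its x, 7 mm thick; origin under its middle.
- palette: Bystander: white plastic paint palette, 150 x 100 x 9 mm, origin under its centre.
- tumbler: Bystander: empty glass tumbler, 74 mm across, 90 mm high; origin under its centre.
- heat_tool: Bystander: white hot-air tool lying on its side, 185 mm long along its x (nozzle to +x), 52 mm thick, its handle to -y; origin under its barrel.
- tape: Bystander: roll of tape lying flat, 72 mm across, 19 mm high; origin under its centre.

How it is judged:
By the outcome, as a careful person would: the job done as asked, in the order asked, and still so for the second after the job is handed in, while the arm keeps its last pose, push and grip.
It also fails if it takes over 54 s, if anything falls off the work surface, if the arm or the gripper's body presses on something with over 40 N, if the wrist force passes 120 N, or if a joint passes its speed limit or range.

ROBOT

A 6-joint arm with a two-finger parallel gripper is mounted at the origin on the work surface. World frame = base frame: x ahead of the robot, y to its left, z up, the work surface at z = 0. Lengths are in m, angles in rad, forces in N, time in s.
With the tool pointing down it reaches from about 0.275 to 0.75 m from the base axis. Payload 10.2 kg.
Tool frame: the origin (TCP) lies on the centre line of the jaws, within the pads' length; the fingertips stand 22 mm ahead of it and the grasp point (between the pads) lies 3 mm ahead of it; z points along the fingers, y is the line along which they close (so a half turn about z gives the same grasp; the last joint's range is limited). The gripper opens to 88 mm and grips with 3 to 60 N. Pads are 18 mm wide; open, the fingers measure 123 mm over their backs; the gripper's body (75 mm by 187 mm) begins 45 mm behind the grasp point.
Start: joints at [-1.5, 0.313, 1.498, -0, 1.331, -0.223], TCP at [0.152, -0.503, 0.231] pointing down, gripper open.
Joint ranges: [-2.94, 2.94], [-0.97, 2.17], [0.19, 2.56], [-1.23, 4.37], [0.02, 3.11], [-2.88, 2.88]. Speed limits (rad/s): [2.39, 2.39, 3.01, 3.14, 3.14, 3.14].

INTERFACE

Orientations are given as a unit quaternion [x, y, z, w].
In Python, from cell import env gives the robot as it stands.
- The arm moves only by the tool arm_command, never from a script. Its argument "steps" is one flat list of numbers, 6 for each row, row after row: the shift along the tool's x, y, z in m, then the turn, a rotation vector about the tool's x, y, z in rad. A call has 1 to 12 rows; each row is the pose to reach, as a shift and turn from the pose commanded when the call began, along the tool's axes at that moment; what a row does not reach only later rows make up. A row lasts 1/8 s, in which the tool goes at most 62.5 mm and 10.7 degrees, less where a joint would pass 70% of its speed; a pose out of reach is approached as far as the arm can. A call with a gripper value outside its range is refused whole. "gripper" is the closure, from 0 (fully open) to 1 (shut), set as the call begins (left out, the last holds). The fingers move at their own pace and stop on an object; the grip force is fixed at half the most. Time passes only in rows, so rows that repeat a pose let the fingers close. It gives the time, the measured TCP pose, the force, the opening and the grip force at its end, in the units of the state.
- env.read_state(): the state, without advancing time (a new reading comes with each control period).
- env.get_image(name): name is "side" or "top" or "wrist"; returns a dict with "img" (400x640x3 uint8, red, green, blue), "range_z" (400x640 float32, m along the optical axis (not along the pixel's ray), 0 where there is no reading), "camera_matrix" (3x3 intrinsics, pixels), "extrinsics" (4x4, takes a point from camera to world coordinates). Camera axes: x right, y up, looking along -z (the intrinsics and any distortion apply to the point x, -y, -z); pixel columns grow to the right and rows downward; lengths in m; the calibration is good to about 2 mm. The wrist camera is an equidistant fisheye: a pixel r from the principal point sees the ray r / f radians off the axis. A picture is of the moment at which its call begins.
- env.close_job(): hands the job in; it is judged then, once.
Trained networks look in a picture, given as the dict that the camera call returned (one of the last four; its "shot" number tells which), for a name from the list of things; names that differ only in an ending like _2 or _b are one class to them, and where a whole thing is asked for, a point or a joint stands for the part that bears it (a point fixed in the world has none). Each returns a list of dicts, best first, with "p" (0 to 1); they miss things now and then, are a little off and sometimes report something else, mostly with a low value. They report only what shows in the picture. A call takes as long as a camera call.
- env.boxes_of(target, picture): "at" ([x, y, z] in m, in the coordinates of the camera as it stood for that picture, good to about 4 mm: the middle of the surface that is visible of it).
- env.cut_out(target, picture): "region" (400x640 bool, what is visible of it).
The state is a dict: "t": time; "joint_pos": joint angles; "joint_vel": joint speeds; "joint_efforts": joint torques, N m; "tool_pos": TCP position; "eef_rot": TCP orientation; "contact_force": force on the tool from outside, world axes, zero at the start; "moment": the same for the moment, N m; "grip_width": finger opening in m; "grasp_force": force on a finger pad.
Only numpy, scipy, OpenCV 4.12 (cv2) and the standard library are available. Lean on these libraries where they do the work, as an engineer would, in place of code of your own. Each camera call takes 0.05 s, during which the arm holds its last target. There are 200 camera calls.

## Working session

There is one attempt and no reset: what is moved stays moved. The work goes in short steps, Python scripts to look and compute and a tool call to move; the robot and the scene stay as the last step left them, time stands still between calls to the robot, and variables do not carry over. Pictures are saved under pics/ and viewed, at most 10 in all, crops included, and the job is handed in when it is done.

Besides the shell and the picture viewer there is one more tool, called after "Request:" in YAML: its name, and indented under it one key for each argument. arm_command: Moves the arm, as the interface text tells. Its arguments: {"type":"object","properties":{"steps":{"type":"array"},"gripper":{"type":"number"}},"required":["steps"]}

```bash
mkdir -p pics; ls; cat > h.py <<'E'
import numpy as np, cv2
from cell import env
from scipy.spatial.transform import Rotation as R
def shot(n):
    return env.get_image(n)
def save(p,f): cv2.imwrite('pics/'+f,cv2.cvtColor(p['img'],cv2.COLOR_RGB2BGR))
def w(p,a): return (p['extrinsics']@np.r_[a,1])[:3]
def cloud(p,mask):
    K=p['camera_matrix'];v,u=np.nonzero(mask&(p['range_z']>0));z=p['range_z'][v,u]
    c=np.c_[(u-K[0,2])/K[0,0]*z,-(v-K[1,2])/K[1,1]*z,-z,np.ones(len(z))]
    return (c@p['extrinsics'].T)[:,:3]
E
python3 - <<'E'
from h import *
for n in ['side','top']:
    p=shot(n);save(p,n+'0.png')
    for t in ['frame_top','frame_base','leg_hinge','leg_grip','chest','jar_tall','jar_small','pencil','palette','tumbler','heat_tool','tape']:
        print(n,t,[(w(p,d['at']).round(3).tolist(),round(d['p'],2)) for d in env.boxes_of(t,p)[:2]])
print(env.read_state())
E
```

```text
pics
side frame_top [([0.554, 0.079, 0.157], 0.7)]
side frame_base [([0.555, 0.076, 0.161], 0.95)]
side leg_hinge [([0.556, 0.078, 0.158], 0.68)]
side leg_grip [([0.556, 0.077, 0.156], 0.59), ([0.565, 0.042, 0.171], 0.55)]
side chest [([0.506, 0.199, 0.17], 0.83)]
side jar_tall [([0.635, -0.081, 0.045], 0.58)]
side jar_small []
side pencil [([0.565, 0.04, 0.17], 0.41)]
side palette [([0.407, -0.398, 0.011], 0.79), ([0.558, 0.076, 0.158], 0.67)]
side tumbler [([0.297, 0.202, 0.059], 0.8)]
side heat_tool [([0.655, -0.363, 0.04], 0.84)]
side tape [([0.249, -0.335, 0.024], 0.56), ([0.405, -0.395, 0.009], 0.22)]
top frame_top []
top frame_base [([0.575, 0.062, 0.152], 0.76)]
top leg_hinge [([0.574, 0.061, 0.149], 0.74), ([0.567, 0.031, 0.181], 0.43)]
top leg_grip [([0.571, 0.032, 0.179], 0.44)]
top chest [([0.562, 0.179, 0.167], 0.81), ([0.625, -0.388, 0.04], 0.68)]
top jar_tall [([0.64, -0.097, 0.063], 0.72)]
top jar_small [([0.362, -0.036, 0.047], 0.83)]
top pencil [([0.453, -0.164, 0.009], 0.44)]
top palette [([0.434, -0.393, 0.008], 0.64)]
top tumbler [([0.292, 0.213, 0.042], 0.75)]
top heat_tool [([0.625, -0.387, 0.038], 0.64)]
top tape [([0.249, -0.335, 0.019], 0.68)]
{'t': 1.3, 'joint_pos': array([-1.50042081e+00,  3.12934864e-01,  1.49771894e+00, -3.96735394e-05,
        1.33098967e+00, -2.23415628e-01]), 'joint_vel': array([ 0.0002187 ,  0.00053068, -0.00090262,  0.00117303,  0.00072383,
       -0.00095787]), 'joint_efforts': array([ 1.19397133e-03, -4.02115166e+01, -2.52417791e+01,  6.95136725e-02,
        3.19559954e-02, -1.44973450e-05]), 'tool_pos': array([ 0.15200192, -0.5025142 ,  0.23119519]), 'eef_rot': array([ 9.89229543e-01,  1.46372508e-01, -1.72700013e-05, -2.68104276e-05]), 'contact_force': array([ 0.32944853, -0.09565139, -0.7473825 ]), 'moment': array([ 0.00489061, -0.04939374, -0.00671255]), 'grasp_force': 0.0, 'grip_width': 0.08819040771788524}
```

View pics/side0.png

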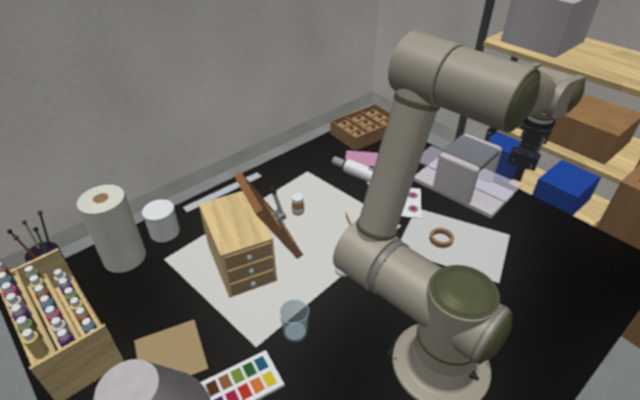

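View pics/top0.png

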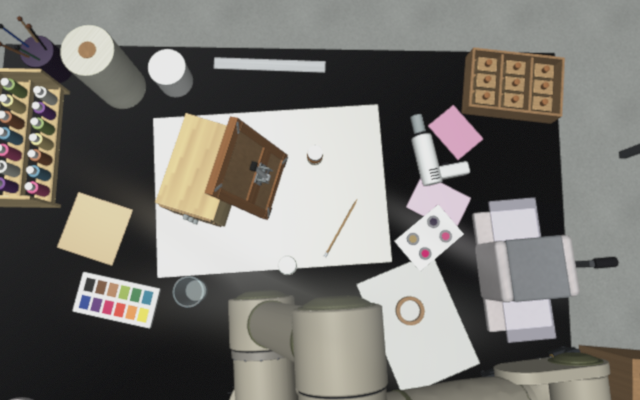

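```bash
cat >> h.py <<'E'
def mk(p,t):
    d=env.cut_out(t,p); return d[0]['region'] if d else np.zeros((400,640),bool)
E
python3 - <<'E'
from h import *
C=[]
for n in ['top','side']:
    p=shot(n); m=mk(p,'frame_top'); c=cloud(p,m)
    if n=='top':
        q=c.copy()
        # RANSAC plane
        rng=np.random.default_rng(0);best=0
        for _ in range(500):
            a=q[rng.choice(len(q),3,False)];nn=np.cross(a[1]-a[0],a[2]-a[0]);nn/=np.linalg.norm(nn)+1e-12
            i=abs((q-a[0])@nn)<.003
            if i.sum()>best: best=i.sum();bi=i
        P=q[bi];o=P.mean(0);nn=np.linalg.svd(P-o)[2][2];nn*=-np.sign(nn[1]) if nn[1]<0 else 1
        print(len(q),best,'n',nn,'o',o,'tilt',np.degrees(np.arcsin(-nn[2])),'yaw',np.degrees(np.arctan2(-nn[0],nn[1])))
        ex=np.cross(nn,[0,0,1]);ex/=np.linalg.norm(ex);ez=np.cross(ex,nn)
        L=np.c_[(q-o)@ex,(q-o)@nn,(q-o)@ez]
        print('ex',ex,'ez',ez);print(np.percentile(L,[0,1,5,50,95,99,100],axis=0).round(3))
        Li=L[bi];print('plane ext',np.percentile(Li,[0,1,99,100],axis=0).round(3))
        uv=Li[:,[0,2]].astype(np.float32);print(cv2.minAreaRect(uv))
        k=L[:,1]<-.02;print('leg pts',k.sum());print(L[k][np.argsort(L[k][:,2])][::max(1,k.sum()//15)].round(3))
        print('z-range',c[:,2].min(),c[:,2].max())
        m=mk(p,'chest');c=cloud(p,m);c=c[abs(c[:,2]-.17)<.008];print('chest',cv2.minAreaRect(c[:,:2].astype(np.float32)),c[:,2].mean())
        for t in ['jar_tall','jar_small','pencil']:
            c=cloud(p,mk(p,t));print(t,c.min(0),c.max(0))
E
```

```text
5238 3057 n [ 0.25396579  0.85926306 -0.44403646] o [0.57994241 0.0576266  0.13457427] tilt 26.36170800964693 yaw -16.4656946690425
ex [ 0.95898961 -0.28344121  0.        ] ez [0.12585823 0.42582635 0.89600872]
[[-0.093 -0.058 -0.149]
 [-0.092 -0.049 -0.135]
 [-0.086 -0.007 -0.121]
 [-0.007 -0.     0.018]
 [ 0.078  0.01   0.109]
 [ 0.086  0.017  0.111]
 [ 0.132  0.169  0.114]]
plane ext [[-0.092 -0.003 -0.148]
 [-0.091 -0.003 -0.136]
 [ 0.086  0.003  0.11 ]
 [ 0.089  0.003  0.114]]
((-0.0018742531538009644, -0.01715436577796936), (0.18051433563232422, 0.2622021436691284), 0.17693005502223969)
leg pts 210
[[ 0.02  -0.028 -0.053]
 [ 0.02  -0.028 -0.043]
 [ 0.01  -0.025 -0.039]
 [-0.    -0.031 -0.036]
 [ 0.018 -0.026 -0.032]
 [ 0.01  -0.022 -0.024]
 [ 0.014 -0.028 -0.017]
 [-0.001 -0.039 -0.004]
 [-0.004 -0.041  0.013]
 [ 0.001 -0.047  0.03 ]
 [-0.002 -0.051  0.048]
 [-0.006 -0.056  0.058]
 [-0.009 -0.051  0.062]
 [ 0.005 -0.053  0.064]
 [-0.01  -0.051  0.066]]
z-range -0.004629992479508793 0.23782175978345887
chest ((0.5791065692901611, 0.17037537693977356), (0.14031313359737396, 0.2231879085302353), 74.3454360961914) 0.16952826025071524
jar_tall [ 6.19868109e-01 -1.19535087e-01 -4.10269909e-04] [ 0.65864961 -0.07921189  0.07164427]
jar_small [ 0.33811814 -0.05279189 -0.00074148] [ 0.3838035  -0.00926148  0.05165995]
pencil [ 0.38475903 -0.20700027 -0.00244097] [ 0.52828817 -0.12628088  0.01371932]
```

```bash
cat >> h.py <<'E'
yaw=np.radians(-16.1);X=np.array([np.cos(yaw),np.sin(yaw),0]);Y=np.array([-np.sin(yaw),np.cos(yaw),0]);Z=np.array([0,0,1.])
l=np.radians(26);N=Y*np.cos(l)-Z*np.sin(l);E=Y*np.sin(l)+Z*np.cos(l)
o=np.array([0.57994,0.05763,0.13457])
B=o+.011*N-.139*E-.002*X
H=B+.1*E-.031*N
def d(a): a=np.radians(a);return -np.sin(a)*Y+np.cos(a)*Z   # leg/tool direction at angle a from vertical to -y'
def hookpose(tip,a):   # tip centre -> tcp
    z=-d(a);y=X;x=np.cross(y,z);return tip-.022*z,np.c_[x,y,z]
def plan(P):
    s=env.read_state();R0=R.from_quat(s['eef_rot']).as_matrix();p0=s['tool_pos']
    for p,M in P: print(np.r_[R0.T@(p-p0),R.from_matrix(R0.T@M).as_rotvec()].round(4).tolist(),'| tcp',p.round(3))
def rel(p): return [(p-B)@X,(p-B)@Y,p[2]]
E
python3 - <<'E'
from h import *
print('B',B,'H',H,'top',B+.239*E, 'hingeplane',rel(H))
print('grip y,z',rel(H+.085*d(-12)),'foot',rel(H+.102*d(-12)))
b=B.copy();b[2]=0
f=lambda y,z:B*[1,1,0]+Y*y+Z*z
plan([hookpose(f(.03,.30),0),hookpose(f(.061,.26),0)])
E
```

```text
B [0.5638624  0.00913988 0.00481554] H [0.56829236 0.02448784 0.10828446] top [0.59291685 0.10980138 0.21962732] hingeplane [np.float64(-3.107185231995746e-17), np.float64(0.01597449924363355), np.float64(0.10828445513011403)]
grip y,z [np.float64(-6.974640870501679e-17), np.float64(0.03364699296314308), np.float64(0.1914270011924875)] foot [np.float64(-1.152681341309173e-17), np.float64(0.037181491707045), np.float64(0.2080555104049622)]
[0.5587, -0.3956, -0.0908, 0.0, 0.0, -0.996] | tcp [0.572 0.038 0.322]
[0.5755, -0.4217, -0.0508, 0.0, 0.0, -0.996] | tcp [0.581 0.068 0.282]
```

Request:
arm_command:
  gripper: 1
  steps: [0.05,-0.03,-0.06,0,0,-0.1,0.1,-0.06,-0.09,0,0,-0.2,0.15,-0.1,-0.09,0,0,-0.3,0.2,-0.14,-0.09,0,0,-0.4,0.25,-0.18,-0.09,0,0,-0.5,0.3,-0.21,-0.09,0,0,-0.6,0.35,-0.25,-0.09,0,0,-0.7,0.4,-0.29,-0.09,0,0,-0.8,0.45,-0.32,-0.09,0,0,-0.9,0.5,-0.36,-0.09,0,0,-0.996,0.559,-0.396,-0.091,0,0,-0.996,0.559,-0.396,-0.091,0,0,-0.996]

```text
t: 3.2
tool_pos: [0.5735, 0.041, 0.3216]
eef_rot: [0.798, 0.602, -0.0, -0.0]
contact_force: [-0.5, 0.1, 0.6]
grip_width: 0.0005
grasp_force: 0.0
```

```bash
python3 - <<'E'
from h import *
p=shot('wrist');save(p,'w1.png')
for t in ['leg_grip','leg_hinge','frame_top']:
    print(t,[(np.round(rel(w(p,d['at'])),3).tolist(),round(d['p'],2)) for d in env.boxes_of(t,p)[:2]])
# fisheye cloud of frame near leg
K=p['camera_matrix'];z=p['range_z'];v,u=np.nonzero(z>0);a=(u-K[0,2])/K[0,0];b=-(v-K[1,2])/K[1,1];r=np.hypot(a,b)+1e-9
k=r<1.2;a,b,r,zz=a[k],b[k],r[k],z[v,u][k];t=np.tan(r)/r
c=(np.c_[a*t*zz,b*t*zz,-zz,np.ones(len(zz))]@p['extrinsics'].T)[:,:3]
L=np.c_[(c-B)@X,(c-B)@N,(c-B)@E]
k=(abs(L[:,0])<.03)&(L[:,1]<-.025)&(L[:,1]>-.09)&(L[:,2]>.12)&(L[:,2]<.23)
l=L[k];print(k.sum());
for h in np.arange(.12,.22,.015):
    q=l[abs(l[:,2]-h)<.0075]
    if len(q):print(round(h,3),len(q),np.percentile(q[:,0],[2,50,98]).round(4),np.percentile(q[:,1],[2,50,98]).round(4))
k=(abs(L[:,0])<.1)&(abs(L[:,1])<.03)&(L[:,2]>.15)&(L[:,2]<.26);l=L[k]
for h in [.18,.2,.22,.235,.245,.25,.255]:
    q=l[abs(l[:,2]-h)<.003]; 
    if len(q):print(h,len(q),q[:,0].min().round(3),q[:,0].max().round(3),np.percentile(q[:,1],[5,50,95]).round(4))
f=lambda y,z:B*[1,1,0]+Y*y+Z*z
plan([hookpose(f(.061,.26),0),hookpose(f(.061,.184),0)])
E
```

```text
leg_grip [([0.003, 0.041, 0.209], 0.59)]
leg_hinge [([-0.002, 0.082, 0.201], 0.95), ([-0.028, -0.365, 0.007], 0.26)]
frame_top [([-0.002, 0.08, 0.198], 0.8), ([0.257, -0.305, 0.039], 0.67)]
432
0.12 20 [0.0139 0.0153 0.0175] [-0.0386 -0.0362 -0.03  ]
0.195 92 [-0.0087  0.0006  0.0093] [-0.0635 -0.0619 -0.047 ]
0.21 320 [-0.0085  0.0002  0.0098] [-0.062  -0.0565 -0.0497]
0.18 398 -0.089 0.089 [-0.0108 -0.0065 -0.0055]
0.2 462 -0.088 0.089 [-0.011  -0.0064 -0.0055]
0.22 195 -0.088 0.091 [-0.0111 -0.0101 -0.0059]
0.235 544 -0.089 0.09 [-0.0116 -0.0106 -0.0099]
0.245 665 -0.09 0.09 [-0.0114 -0.0106 -0.0099]
0.25 5529 -0.09 0.091 [-0.0104 -0.0009  0.0094]
[0.0307, 0.0001, 0.0399, -0.0005, 0.0003, 0.0004] | tcp [0.581 0.068 0.282]
[0.0307, 0.0001, 0.1159, -0.0005, 0.0003, 0.0004] | tcp [0.581 0.068 0.206]
```

View pics/w1.png

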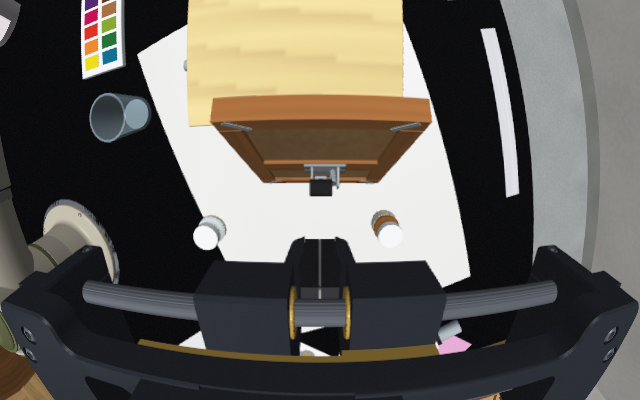

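```bash
python3 - <<'E'
from h import *
p=shot('wrist');s=env.read_state();M=R.from_quat(s['eef_rot']).as_matrix()
print('cam in tool',M.T@(p['extrinsics'][:3,3]-s['tool_pos']))
# finger geometry seen
K=p['camera_matrix'];z=p['range_z'];v,u=np.nonzero(z>0);a=(u-K[0,2])/K[0,0];b=-(v-K[1,2])/K[1,1];r=np.hypot(a,b)+1e-9
k=r<1.4;a,b,r,zz=a[k],b[k],r[k],z[v,u][k];t=np.tan(r)/r
c=(np.c_[a*t*zz,b*t*zz,-zz,np.ones(len(zz))]@p['extrinsics'].T)[:,:3]
q=(c-s['tool_pos'])@M
for h in np.arange(-.1,.025,.01):
    g=q[(abs(q[:,2]-h)<.005)&(abs(q[:,0])<.12)&(abs(q[:,1])<.12)]
    if len(g):print(round(h,3),len(g),'x',g[:,0].min().round(3),np.percentile(g[:,0],98).round(3),'y',g[:,1].min().round(3),g[:,1].max().round(3))
f=lambda y,z:B*[1,1,0]+Y*y+Z*z
# arc
pts=[]
r=.088
for ph in [-4,4,12,20,28,36,44,52,58,64,70]:
    al=max(0,ph*.4)
    n=np.cross(d(ph),X); n=n if n@Y>0 else -n
    C=H+r*d(ph)+.007*n        # contact point of tip's front corner
    tx=np.cross(X,-d(al))     # tool x (toward +y')
    tip=C+.0095*tx - .004*d(al)*(ph<20)
    pts.append(hookpose(tip,al)); print(ph,np.round(rel(tip),3))
# rows relative to down pose
p0,M0=hookpose(f(.061,.184),0)
for P,Mx in pts: print(np.r_[M0.T@(P-p0),R.from_matrix(M0.T@Mx).as_rotvec()].round(3).tolist())
E
```

```text
cam in tool [ 0.07836061 -0.00026452 -0.15340608]
-0.1 12080 x -0.006 0.036 y -0.093 0.092
-0.09 17018 x -0.033 0.036 y -0.086 0.093
-0.08 6151 x -0.032 0.036 y -0.086 0.085
-0.07 904 x -0.011 0.036 y -0.085 0.084
-0.06 120 x -0.01 0.013 y -0.009 0.008
-0.05 992 x 0.004 0.012 y -0.011 0.01
-0.04 557 x 0.009 0.012 y -0.014 0.012
-0.03 788 x -0.003 0.013 y -0.016 0.015
-0.02 557 x 0.004 0.013 y -0.015 0.014
-0.01 313 x 0.008 0.012 y -0.014 0.013
-4 [-0.     0.039  0.192]
4 [-0.     0.026  0.193]
12 [-0.     0.014  0.193]
20 [-0.     0.002  0.195]
28 [ 0.    -0.01   0.191]
36 [-0.    -0.021  0.186]
44 [-0.    -0.031  0.179]
52 [-0.    -0.04   0.171]
58 [-0.    -0.046  0.165]
64 [ 0.    -0.051  0.157]
70 [ 0.    -0.056  0.149]
[-0.022, -0.0, -0.008, 0.0, 0.0, 0.0]
[-0.035, -0.0, -0.009, 0.0, 0.028, 0.0]
[-0.049, -0.0, -0.009, -0.0, 0.084, 0.0]
[-0.062, -0.0, -0.01, 0.0, 0.14, 0.0]
[-0.075, 0.0, -0.007, 0.0, 0.195, 0.0]
[-0.087, -0.0, -0.001, -0.0, 0.251, 0.0]
[-0.099, -0.0, 0.006, 0.0, 0.307, 0.0]
[-0.109, -0.0, 0.014, 0.0, 0.363, 0.0]
[-0.116, -0.0, 0.021, -0.0, 0.405, 0.0]
[-0.122, -0.0, 0.029, -0.0, 0.447, -0.0]
[-0.127, -0.0, 0.037, 0.0, 0.489, 0.0]
```

Request:
arm_command:
  steps: [0.032,0,0.02,0,0,0,0.032,0,0.045,0,0,0,0.032,0,0.06,0,0,0,0.032,0,0.075,0,0,0,0.032,0,0.09,0,0,0,0.032,0,0.1,0,0,0,0.032,0,0.108,0,0,0,0.032,0,0.108,0,0,0]

```text
t: 4.45
tool_pos: [0.5812, 0.0691, 0.2138]
eef_rot: [0.799, 0.601, -0.0, -0.0]
contact_force: [-0.6, -0.6, 0.4]
grip_width: 0.0005
grasp_force: 0.0
```

```bash
python3 - <<'E'
from h import *
s=env.read_state();print(s['contact_force'],s['moment'],rel(s['tool_pos']))
p=shot('top');i=p['img'][90:240,140:340];cv2.imwrite('pics/t2.png',cv2.cvtColor(cv2.resize(i,None,fx=3,fy=3),cv2.COLOR_RGB2BGR))
E
```

```text
[-0.60740091 -0.59644867  0.37783333] [-0.06943335 -0.09539492  0.02972878] [np.float64(-7.076843916522589e-06), np.float64(0.06244553367462542), np.float64(0.21382869914076819)]
```

Request:
arm_command:
  steps: [-0.006,0,0,0,0,0,-0.012,0,0,0,0,0,-0.018,0,0,0,0,0,-0.023,0,0,0,0,0,-0.03,0,-0.001,0,0.014,0,-0.036,0,-0.001,0,0.028,0,-0.043,0,-0.001,0,0.056,0,-0.05,0,-0.001,0,0.084,0,-0.056,0,-0.002,0,0.112,0,-0.063,0,-0.002,0,0.14,0,-0.07,0,0,0,0.167,0,-0.076,0,0.001,0,0.195,0]

```text
t: 6.0
tool_pos: [0.56, -0.0043, 0.213]
eef_rot: [0.795, 0.598, 0.078, -0.059]
contact_force: [-0.1, 0.2, 0.5]
grip_width: 0.0007
grasp_force: 0.0
```

```bash
python3 - <<'E'
from h import *
s=env.read_state();print(s['contact_force'],rel(s['tool_pos']))
p=shot('side');i=p['img'][150:300,180:380];cv2.imwrite('pics/s3.png',cv2.cvtColor(cv2.resize(i,None,fx=3,fy=3),cv2.COLOR_RGB2BGR))
pts=[]
for ph in [32,36,40,44,48,52,56,60,64,68,72,76]:
    al=ph*.4
    n=np.cross(d(ph),X); n=n if n@Y>0 else -n
    tip=H+.088*d(ph)+.006*n+.0095*np.cross(X,-d(al)); pts.append(hookpose(tip,al))
plan(pts)
E
```

```text
[-0.11208976  0.17271164  0.53257161] [np.float64(3.770501940330503e-05), np.float64(-0.014013731579813041), np.float64(0.21300401022819043)]
[-0.0068, -0.0001, 0.0018, -0.0004, 0.0259, -0.0011] | tcp [ 0.558 -0.011  0.21 ]
[-0.0133, -0.0001, 0.0036, -0.0004, 0.0538, -0.0011] | tcp [ 0.556 -0.017  0.207]
[-0.0196, -0.0001, 0.0057, -0.0003, 0.0818, -0.0011] | tcp [ 0.555 -0.022  0.203]
[-0.0257, -0.0001, 0.0083, -0.0003, 0.1097, -0.0011] | tcp [ 0.553 -0.028  0.2  ]
[-0.0317, -0.0001, 0.0113, -0.0003, 0.1376, -0.0011] | tcp [ 0.552 -0.033  0.196]
[-0.0374, -0.0001, 0.0146, -0.0003, 0.1655, -0.0011] | tcp [ 0.55  -0.038  0.191]
[-0.0428, -0.0001, 0.0183, -0.0003, 0.1935, -0.0011] | tcp [ 0.549 -0.042  0.186]
[-0.048, -0.0, 0.0224, -0.0003, 0.2214, -0.0011] | tcp [ 0.548 -0.046  0.181]
[-0.0529, -0.0, 0.0267, -0.0002, 0.2493, -0.0011] | tcp [ 0.547 -0.05   0.176]
[-0.0574, -0.0, 0.0314, -0.0002, 0.2772, -0.0012] | tcp [ 0.546 -0.053  0.171]
[-0.0616, -0.0, 0.0364, -0.0002, 0.3052, -0.0012] | tcp [ 0.545 -0.056  0.165]
[-0.0655, -0.0, 0.0416, -0.0002, 0.3331, -0.0012] | tcp [ 0.544 -0.059  0.159]
```

View pics/s3.png

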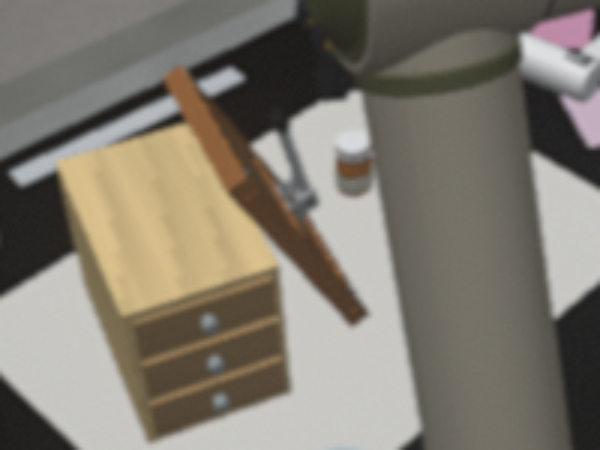

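```bash
python3 - <<'E'
from h import *
p=shot('wrist');save(p,'w4.png')
p=shot('top');c=cloud(p,np.ones((400,640),bool));L=np.c_[(c-B)@X,(c-B)@N,(c-B)@E]
p=shot('side');c=cloud(p,np.ones((400,640),bool));L2=np.c_[(c-B)@X,(c-B)@N,(c-B)@E]
for L in (L,L2):
    k=(abs(L[:,0])<.015)&(L[:,1]<-.02)&(L[:,1]>-.12)&(L[:,2]>.08)&(L[:,2]<.22);print(L[k][::max(1,k.sum()//12)].round(3))
E
```

```text
[[ 0.007 -0.056  0.205]
 [ 0.003 -0.055  0.204]
 [-0.004 -0.054  0.203]
 [-0.002 -0.053  0.154]
 [-0.006 -0.046  0.145]
 [-0.006 -0.028  0.104]
 [-0.006 -0.031  0.105]]
[[ 0.007 -0.119  0.218]
 [-0.012 -0.117  0.213]
 [-0.001 -0.102  0.195]
 [ 0.009 -0.063  0.202]
 [-0.009 -0.055  0.208]
 [-0.009 -0.056  0.193]
 [-0.003 -0.045  0.174]
 [-0.002 -0.046  0.152]
 [-0.005 -0.046  0.135]
 [-0.006 -0.041  0.121]
 [-0.006 -0.035  0.111]
 [-0.014 -0.03   0.109]
 [-0.013 -0.027  0.095]]
```

View pics/w4.png

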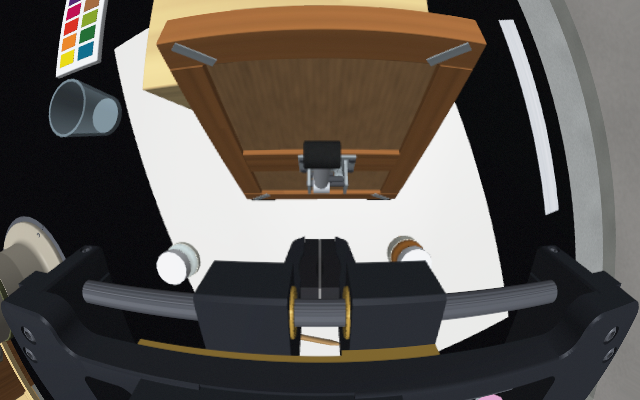

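```bash
cat >> h.py <<'E'
f=lambda y,z:B*[1,1,0]+Y*y+Z*z
def arc(ph):
    r=np.interp(ph,[-12,8],[.085,.070]);al=max(0,ph*.65)
    n=np.cross(d(ph),X); n=n if n@Y>0 else -n
    return hookpose(H+r*d(ph)+.007*n+.0095*np.cross(X,-d(al)),al)
def rows(P,P0):
    p0,M0=P0
    for p,M in P: print(np.r_[M0.T@(p-p0),R.from_matrix(M0.T@M).as_rotvec()].round(3).tolist(),np.round(rel(p),3))
E
python3 - <<'E'
from h import *
plan([hookpose(f(-.018,.235),0),hookpose(f(-.018,.255),0),hookpose(f(.062,.255),0),hookpose(f(.062,.191),0)])
P=[arc(a) for a in np.arange(-8,37,4)]
print('arc');rows(P,hookpose(f(.062,.191),0))
print('arc2');rows([arc(a) for a in np.arange(40,85,4)],P[-1])
E
```

```text
[0.0042, -0.0001, -0.0438, -0.0001, -0.1951, -0.0004] | tcp [ 0.559 -0.008  0.257]
[0.0081, -0.0001, -0.0634, -0.0001, -0.1951, -0.0004] | tcp [ 0.559 -0.008  0.277]
[0.0866, -0.0001, -0.0479, -0.0001, -0.1951, -0.0004] | tcp [0.581 0.069 0.277]
[0.0742, -0.0001, 0.0149, -0.0001, -0.1951, -0.0004] | tcp [0.581 0.069 0.213]
arc
[-0.018, -0.0, 0.002, 0.0, 0.0, 0.0] [-0.     0.044  0.211]
[-0.024, -0.0, 0.004, 0.0, 0.0, 0.0] [-0.     0.038  0.209]
[-0.03, -0.0, 0.007, 0.0, 0.0, 0.0] [-0.     0.032  0.206]
[-0.036, -0.0, 0.009, -0.0, 0.045, 0.0] [-0.     0.026  0.204]
[-0.041, -0.0, 0.012, 0.0, 0.091, 0.0] [-0.     0.021  0.201]
[-0.047, -0.0, 0.012, 0.0, 0.136, 0.0] [-0.     0.015  0.201]
[-0.053, 0.0, 0.012, 0.0, 0.182, 0.0] [0.    0.009 0.201]
[-0.059, -0.0, 0.013, 0.0, 0.227, 0.0] [-0.     0.003  0.2  ]
[-0.065, 0.0, 0.014, 0.0, 0.272, 0.0] [ 0.    -0.003  0.199]
[-0.071, 0.0, 0.016, -0.0, 0.318, 0.0] [ 0.    -0.009  0.197]
[-0.076, -0.0, 0.018, 0.0, 0.363, 0.0] [ 0.    -0.014  0.195]
[-0.082, -0.0, 0.02, 0.0, 0.408, -0.0] [-0.    -0.02   0.193]
arc2
[-0.006, -0.0, 0.0, -0.0, 0.045, 0.0] [-0.    -0.025  0.19 ]
[-0.012, -0.0, 0.001, -0.0, 0.091, 0.0] [-0.    -0.03   0.187]
[-0.017, 0.0, 0.002, -0.0, 0.136, 0.0] [ 0.    -0.035  0.184]
[-0.023, -0.0, 0.004, -0.0, 0.182, 0.0] [-0.    -0.039  0.18 ]
[-0.029, -0.0, 0.006, -0.0, 0.227, 0.0] [-0.    -0.044  0.177]
[-0.034, 0.0, 0.008, -0.0, 0.272, 0.0] [-0.    -0.048  0.172]
[-0.039, 0.0, 0.01, -0.0, 0.318, 0.0] [ 0.    -0.051  0.168]
[-0.044, -0.0, 0.013, -0.0, 0.363, 0.0] [-0.    -0.055  0.163]
[-0.049, 0.0, 0.016, -0.0, 0.408, 0.0] [ 0.    -0.058  0.159]
[-0.054, 0.0, 0.02, -0.0, 0.454, 0.0] [ 0.    -0.061  0.154]
[-0.058, 0.0, 0.024, -0.0, 0.499, 0.0] [ 0.    -0.063  0.148]
[-0.062, 0.0, 0.028, -0.0, 0.545, 0.0] [ 0.    -0.065  0.143]
```

Request:
arm_command:
  steps: [0.004,0,-0.043,0,-0.1,0,0.008,0,-0.063,0,-0.195,0,0.05,0,-0.055,0,-0.195,0,0.087,0,-0.048,0,-0.195,0,0.087,0,-0.048,0,-0.195,0,0.082,0,-0.025,0,-0.195,0,0.079,0,-0.01,0,-0.195,0,0.076,0,0.005,0,-0.195,0,0.074,0,0.015,0,-0.195,0,0.074,0,0.015,0,-0.195,0]

```text
t: 7.45
tool_pos: [0.5809, 0.0686, 0.2123]
eef_rot: [0.799, 0.601, -0.0, -0.0]
contact_force: [-0.3, -0.1, 0.3]
grip_width: 0.0003
grasp_force: 0.0
```

Request:
arm_command:
  steps: [-0.01,0,0,0,0,0,-0.018,0,0.002,0,0,0,-0.024,0,0.004,0,0,0,-0.03,0,0.007,0,0,0,-0.036,0,0.009,0,0.045,0,-0.041,0,0.012,0,0.091,0,-0.047,0,0.012,0,0.136,0,-0.047,0,0.012,0,0.136,0]

```text
t: 8.45
tool_pos: [0.57, 0.0238, 0.2092]
eef_rot: [0.797, 0.6, 0.06, -0.038]
contact_force: [-14.0, 6.8, 49.6]
grip_width: 0.0005
grasp_force: 24.5
```

```bash
python3 - <<'E'
from h import *
s=env.read_state();print(s['contact_force'],rel(s['tool_pos']))
p=shot('wrist');save(p,'w5.png')
P=[arc(a) for a in np.arange(16,61,4)]
plan(P)
E
```

```text
[-14.00465941   6.75826163  49.5865552 ] [np.float64(0.0018418765357183786), np.float64(0.015742485566435243), np.float64(0.20915154208671227)]
[-0.0083, -0.0019, 0.0072, 0.0116, 0.0409, 0.0019] | tcp [0.566 0.018 0.201]
[-0.0143, -0.0019, 0.0072, 0.0116, 0.0863, 0.0021] | tcp [0.565 0.012 0.2  ]
[-0.0201, -0.0019, 0.0075, 0.0115, 0.1316, 0.0024] | tcp [0.563 0.006 0.199]
[-0.026, -0.002, 0.0083, 0.0115, 0.177, 0.0027] | tcp [0.561 0.001 0.197]
[-0.0318, -0.002, 0.0095, 0.0114, 0.2224, 0.0029] | tcp [ 0.56  -0.004  0.195]
[-0.0375, -0.002, 0.011, 0.0113, 0.2678, 0.0032] | tcp [ 0.558 -0.01   0.193]
[-0.043, -0.002, 0.0129, 0.0113, 0.3131, 0.0034] | tcp [ 0.557 -0.015  0.19 ]
[-0.0484, -0.0021, 0.0151, 0.0112, 0.3585, 0.0037] | tcp [ 0.556 -0.019  0.187]
[-0.0537, -0.0021, 0.0177, 0.0111, 0.4039, 0.004] | tcp [ 0.554 -0.024  0.184]
[-0.0587, -0.0022, 0.0206, 0.0111, 0.4493, 0.0042] | tcp [ 0.553 -0.029  0.18 ]
[-0.0635, -0.0022, 0.0239, 0.011, 0.4947, 0.0045] | tcp [ 0.552 -0.033  0.177]
[-0.0681, -0.0023, 0.0274, 0.0109, 0.54, 0.0047] | tcp [ 0.551 -0.037  0.172]
```

View pics/w5.png

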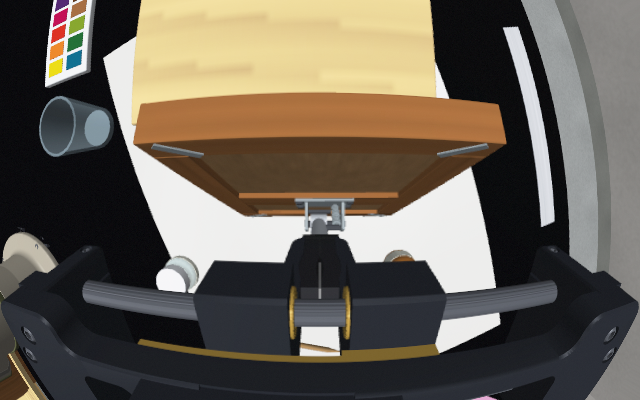

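Request:
arm_command:
  steps: [0,0,-0.015,0,0,0,0,0,-0.04,0,0,0,0,0,-0.06,0,0,0]

```text
t: 8.88
tool_pos: [0.5657, 0.0153, 0.2611]
eef_rot: [0.797, 0.6, 0.054, -0.041]
contact_force: [0.4, -0.1, 0.5]
grip_width: 0.0003
grasp_force: 0.0
```

```bash
python3 - <<'E'
from h import *
p=shot('wrist');s=env.read_state();M=R.from_quat(s['eef_rot']).as_matrix();print(s['contact_force'],rel(s['tool_pos']))
K=p['camera_matrix'];z=p['range_z'];v,u=np.nonzero(z>0);a=(u-K[0,2])/K[0,0];b=-(v-K[1,2])/K[1,1];r=np.hypot(a,b)+1e-9
t=np.tan(r)/r;zz=z[v,u]
c=(np.c_[a*t*zz,b*t*zz,-zz,np.ones(len(zz))]@p['extrinsics'].T)[:,:3]
q=(c-s['tool_pos'])@M
for col in (300,312,320,330,340):
  print(col,[(int(vv),)+tuple(x.round(3)) for vv,x in zip(v[u==col],q[u==col]) if 225<vv<300][::6])
L=np.c_[(c-B)@X,(c-B)@N,(c-B)@E]
k=(abs(L[:,0])<.013)&(L[:,1]<-.025)&(L[:,1]>-.12)&(L[:,2]>.1)&(L[:,2]<.23);print(L[k][::max(1,k.sum()//12)].round(3))
for h in [.18,.2,.22,.235,.245,.25,.255]:
    g=L[(abs(L[:,2]-h)<.003)&(abs(L[:,0])<.1)&(abs(L[:,1])<.03)]
    if len(g):print(h,len(g),g[:,0].min().round(3),g[:,0].max().round(3),np.percentile(g[:,1],[5,50,95]).round(4))
E
```

```text
[ 0.53778879 -0.6279559   2.44781588] [np.float64(0.0008867927738832243), np.float64(0.006298205629344111), np.float64(0.2636210144703792)]
300 [(226, np.float64(-0.09), np.float64(-0.03), np.float64(0.253)), (232, np.float64(-0.099), np.float64(-0.03), np.float64(0.252)), (239, np.float64(0.011), np.float64(-0.011), np.float64(-0.009)), (245, np.float64(0.011), np.float64(-0.011), np.float64(-0.016)), (251, np.float64(0.011), np.float64(-0.01), np.float64(-0.022)), (257, np.float64(0.011), np.float64(-0.01), np.float64(-0.028)), (263, np.float64(0.01), np.float64(-0.01), np.float64(-0.031)), (269, np.float64(0.01), np.float64(-0.009), np.float64(-0.036)), (275, np.float64(0.01), np.float64(-0.009), np.float64(-0.041)), (281, np.float64(0.011), np.float64(-0.009), np.float64(-0.048)), (287, np.float64(0.009), np.float64(-0.009), np.float64(-0.049)), (293, np.float64(0.008), np.float64(-0.009), np.float64(-0.051)), (299, np.float64(0.027), np.float64(-0.006), np.float64(-0.081))]
312 [(226, np.float64(-0.09), np.float64(-0.013), np.float64(0.253)), (232, np.float64(-0.098), np.float64
[... 3228 characters left out ...]
p.float64(0.01), np.float64(0.007), np.float64(-0.057))]
[[-0.008 -0.048  0.202]
 [-0.003 -0.051  0.206]
 [ 0.002 -0.052  0.206]
 [ 0.007 -0.055  0.207]
 [ 0.009 -0.056  0.206]
 [-0.008 -0.058  0.206]
 [-0.005 -0.059  0.206]
 [-0.003 -0.06   0.206]
 [-0.    -0.061  0.204]
 [ 0.005 -0.062  0.203]
 [ 0.01  -0.063  0.201]
 [ 0.002 -0.044  0.131]
 [ 0.003 -0.039  0.102]]
0.18 750 -0.089 0.09 [-0.0111 -0.0064 -0.0055]
0.2 920 -0.089 0.09 [-0.0111 -0.0065 -0.0056]
0.22 912 -0.089 0.09 [-0.0111 -0.0065 -0.0056]
0.235 1352 -0.09 0.09 [-0.0117 -0.0108 -0.0099]
0.245 1476 -0.09 0.09 [-0.0116 -0.0108 -0.0099]
0.25 7435 -0.09 0.091 [-0.0108 -0.0018  0.0094]
0.255 2 -0.053 0.057 [-0.0105 -0.0097 -0.0089]
```

Request:
arm_command:
  gripper: 0.7
  steps: [0.02,0,-0.01,0,0,0,0.02,0,-0.01,0,0,0,0.02,0,-0.01,0,0,0]

```text
t: 9.3
tool_pos: [0.5707, 0.033, 0.272]
eef_rot: [0.797, 0.6, 0.054, -0.041]
contact_force: [-0.4, 0.1, -0.7]
grip_width: 0.026
grasp_force: 0.0
```

```bash
cat >> h.py <<'E'
def wcloud(p):
    K=p['camera_matrix'];z=p['range_z'];v,u=np.nonzero(z>0);a=(u-K[0,2])/K[0,0];b=-(v-K[1,2])/K[1,1];r=np.hypot(a,b)+1e-9
    k=r<1.45;u,v,a,b,r=u[k],v[k],a[k],b[k],r[k];t=np.tan(r)/r;zz=z[v,u]
    return u,v,(np.c_[a*t*zz,b*t*zz,-zz,np.ones(len(zz))]@p['extrinsics'].T)[:,:3]
E
cat > tips.py <<'E'
from h import *
p=shot('wrist');s=env.read_state();M=R.from_quat(s['eef_rot']).as_matrix();save(p,'w_%d.png'%(s['t']*100))
u,v,c=wcloud(p);q=(c-s['tool_pos'])@M;print(s['grip_width'],rel(s['tool_pos']))
k=(abs(q[:,0])<.016)&(abs(q[:,1])<.075)&(q[:,2]>-.06)&(q[:,2]<.04)
g=q[k]
for h in np.arange(-.05,.03,.005):
    e=g[abs(g[:,2]-h)<.0025]
    if len(e)>3: print(round(h,3),len(e),'x',e[:,0].max().round(3),'y',np.unique(e[:,1].round(3))[[0,-1]],'inner',abs(e[:,1]).min().round(3))
E
python3 tips.py
```

```text
0.026202346598470694 [np.float64(-7.661601426226773e-05), np.float64(0.024789733703650847), np.float64(0.2720132761963573)]
-0.05 725 x 0.013 y [-0.028  0.027] inner 0.012
-0.045 439 x 0.012 y [-0.029  0.028] inner 0.013
-0.04 417 x 0.013 y [-0.029  0.029] inner 0.014
-0.035 478 x 0.012 y [-0.029  0.028] inner 0.013
-0.03 542 x 0.012 y [-0.029  0.028] inner 0.012
-0.025 412 x 0.012 y [-0.028  0.027] inner 0.012
-0.02 347 x 0.012 y [-0.028  0.027] inner 0.012
-0.015 294 x 0.012 y [-0.027  0.026] inner 0.012
-0.01 226 x 0.012 y [-0.027  0.025] inner 0.012
-0.005 8 x 0.011 y [-0.022  0.02 ] inner 0.013
```

```bash
sed -i 's/return tip-.022\*z/return tip+.008*z/; s/+.0095\*np.cross(X,-d(al)),al)/+.0105*np.cross(X,-d(al)),al)/' h.py
python3 - <<'E'
from h import *
plan([hookpose(f(.062,.25),0),hookpose(f(.062,.192),0)])
P=[arc(a) for a in np.arange(-8,37,4)]
print('arc');rows(P,hookpose(f(.062,.192),0))
E
```

```text
[0.0328, 0.0001, 0.0348, -0.0013, -0.1357, -0.0003] | tcp [0.581 0.069 0.242]
[0.025, 0.0002, 0.0922, -0.0013, -0.1357, -0.0003] | tcp [0.581 0.069 0.184]
arc
[-0.017, -0.0, 0.003, 0.0, 0.0, 0.0] [-0.     0.045  0.181]
[-0.023, -0.0, 0.005, 0.0, 0.0, 0.0] [-0.     0.039  0.179]
[-0.029, -0.0, 0.008, 0.0, 0.0, 0.0] [-0.     0.033  0.176]
[-0.033, -0.0, 0.01, -0.0, 0.045, 0.0] [-0.     0.029  0.174]
[-0.038, -0.0, 0.012, 0.0, 0.091, 0.0] [-0.     0.024  0.172]
[-0.042, -0.0, 0.012, 0.0, 0.136, 0.0] [0.    0.02  0.172]
[-0.047, -0.0, 0.012, 0.0, 0.182, 0.0] [-0.     0.015  0.172]
[-0.051, 0.0, 0.013, 0.0, 0.227, 0.0] [0.    0.011 0.171]
[-0.056, -0.0, 0.014, 0.0, 0.272, 0.0] [-0.     0.006  0.17 ]
[-0.06, -0.0, 0.015, -0.0, 0.318, 0.0] [-0.     0.002  0.169]
[-0.065, 0.0, 0.016, 0.0, 0.363, 0.0] [ 0.    -0.003  0.168]
[-0.069, -0.0, 0.018, 0.0, 0.408, -0.0] [-0.    -0.007  0.166]
```

Request:
arm_command:
  gripper: 1
  steps: [0.033,0,0.01,0,-0.136,0,0.033,0,0.035,0,-0.136,0,0.033,0,0.035,0,-0.136,0,0.031,0,0.05,0,-0.136,0,0.029,0,0.065,0,-0.136,0,0.027,0,0.08,0,-0.136,0,0.025,0,0.092,0,-0.136,0,0.025,0,0.092,0,-0.136,0]

```text
t: 10.35
tool_pos: [0.5809, 0.0692, 0.1842]
eef_rot: [0.799, 0.601, -0.001, -0.001]
contact_force: [-0.1, -0.6, -0.2]
grip_width: 0.0003
grasp_force: 0.0
```

Request:
arm_command:
  steps: [-0.009,0,0.001,0,0,0,-0.017,0,0.003,0,0,0,-0.023,0,0.005,0,0,0,-0.029,0,0.008,0,0,0,-0.033,0,0.01,0,0.045,0,-0.038,0,0.012,0,0.091,0,-0.042,0,0.012,0,0.136,0,-0.042,0,0.012,0,0.136,0]

```text
t: 11.35
tool_pos: [0.5694, 0.028, 0.173]
eef_rot: [0.798, 0.599, 0.054, -0.041]
contact_force: [-0.5, 0.6, -0.7]
grip_width: 0.0004
grasp_force: 0.1
```

```bash
cat > legchk.py <<'E'
from h import *
s=env.read_state();print(s['contact_force'],rel(s['tool_pos']))
for n in ['top','side']:
    p=shot(n);c=cloud(p,np.ones((400,640),bool));L=np.c_[(c-B)@X,(c-B)@N,(c-B)@E]
    k=(abs(L[:,0])<.013)&(L[:,1]<-.025)&(L[:,1]>-.15)&(L[:,2]>.0)&(L[:,2]<.215)&(c[:,2]>.02);print(n,L[k][::max(1,k.sum()//10)].round(3).tolist())
    k=(abs(L[:,0])<.09)&(abs(L[:,1])<.025)&(abs(L[:,2]-.239)<.01);print('bar n',np.median(L[k][:,1]),k.sum())
E
python3 legchk.py; python3 - <<'E'
from h import *
print(rel(env.read_state()['tool_pos']))
plan([arc(a) for a in np.arange(16,61,4)])
E
```

```text
[-0.48090845  0.64152345 -0.68899289] [np.float64(0.00010992679872269495), np.float64(0.019688628872573073), np.float64(0.1729664592527511)]
top []
bar n -0.0060034395395680805 648
side [[0.006, -0.073, 0.204], [0.003, -0.068, 0.192], [-0.002, -0.062, 0.185], [-0.008, -0.073, 0.155], [-0.001, -0.057, 0.145], [-0.006, -0.056, 0.135], [-0.005, -0.048, 0.126], [-0.002, -0.04, 0.116], [0.003, -0.028, 0.109], [-0.009, -0.032, 0.107], [-0.011, -0.026, 0.099]]
bar n -0.0029045221214932014 224
[np.float64(7.462229081753659e-05), np.float64(0.020498455134344673), np.float64(0.17311839662607575)]
[-0.0055, -0.0001, 0.0009, -0.0, 0.0464, -0.0002] | tcp [0.568 0.024 0.172]
[-0.01, -0.0001, 0.0007, -0.0, 0.0917, -0.0002] | tcp [0.567 0.019 0.171]
[-0.0146, -0.0001, 0.001, -0.0, 0.1371, -0.0002] | tcp [0.566 0.015 0.17 ]
[-0.0191, -0.0001, 0.0015, -0.0, 0.1825, -0.0002] | tcp [0.564 0.011 0.169]
[-0.0236, -0.0001, 0.0024, -0.0, 0.2279, -0.0002] | tcp [0.563 0.007 0.168]
[-0.0279, -0.0001, 0.0035, -0.0, 0.2733, -0.0002] | tcp [0.562 0.003 0.166]
[-0.0322, -0.0001, 0.005, 0.0, 0.3186, -0.0002] | tcp [ 0.561 -0.001  0.164]
[-0.0363, -0.0001, 0.0068, 0.0, 0.364, -0.0002] | tcp [ 0.56  -0.005  0.162]
[-0.0403, -0.0001, 0.0088, 0.0, 0.4094, -0.0002] | tcp [ 0.559 -0.008  0.159]
[-0.0441, -0.0001, 0.0112, 0.0, 0.4548, -0.0002] | tcp [ 0.558 -0.012  0.156]
[-0.0477, -0.0001, 0.0138, 0.0, 0.5001, -0.0002] | tcp [ 0.557 -0.015  0.153]
[-0.0512, -0.0001, 0.0166, 0.0, 0.5455, -0.0002] | tcp [ 0.556 -0.018  0.15 ]
```

Request:
arm_command:
  steps: [-0.006,0,0.001,0,0.046,0,-0.01,0,0.001,0,0.092,0,-0.015,0,0.001,0,0.137,0,-0.019,0,0.002,0,0.183,0,-0.024,0,0.003,0,0.228,0,-0.028,0,0.004,0,0.273,0,-0.032,0,0.005,0,0.319,0,-0.036,0,0.007,0,0.364,0,-0.04,0,0.009,0,0.409,0,-0.044,0,0.011,0,0.455,0,-0.048,0,0.014,0,0.5,0,-0.051,0,0.017,0,0.546,0]

```text
t: 12.95
tool_pos: [0.5563, -0.0172, 0.1492]
eef_rot: [0.753, 0.567, 0.267, -0.201]
contact_force: [-0.0, 0.3, 0.4]
grip_width: -0.0002
grasp_force: 0.0
```

```bash
python3 legchk.py; python3 - <<'E'
from h import *
p=shot('wrist');save(p,'w6.png')
plan([arc(a) for a in np.arange(64,91,4)])
E
```

```text
[-0.01610035  0.26417332  0.43356753] [np.float64(3.212570542386572e-05), np.float64(-0.027432353756722514), np.float64(0.14924602732258777)]
top [[0.013, -0.148, 0.182], [0.004, -0.031, 0.106], [0.005, -0.041, 0.1], [0.008, -0.05, 0.087], [0.007, -0.047, 0.08], [0.004, -0.046, 0.082], [-0.004, -0.045, 0.1], [-0.007, -0.041, 0.096], [-0.011, -0.041, 0.104], [-0.003, -0.051, 0.075], [-0.006, -0.067, 0.05]]
bar n -0.011583948595529733 932
side [[0.01, -0.145, 0.181], [0.012, -0.124, 0.147], [0.004, -0.124, 0.141], [-0.007, -0.115, 0.14], [-0.002, -0.095, 0.131], [0.004, -0.026, 0.105], [-0.012, -0.032, 0.104], [-0.002, -0.059, 0.058], [0.001, -0.081, 0.025], [-0.001, -0.07, 0.028]]
bar n -0.003636396249325379 229
[-0.0041, 0.0, 0.0003, -0.0009, 0.045, -0.0007] | tcp [ 0.555 -0.02   0.146]
[-0.0084, 0.0, 0.0015, -0.0008, 0.0904, -0.0007] | tcp [ 0.555 -0.023  0.143]
[-0.0125, 0.0, 0.0031, -0.0008, 0.1358, -0.0007] | tcp [ 0.554 -0.025  0.139]
[-0.0165, 0.0, 0.005, -0.0008, 0.1812, -0.0007] | tcp [ 0.554 -0.027  0.135]
[-0.0204, 0.0, 0.0071, -0.0008, 0.2266, -0.0007] | tcp [ 0.553 -0.028  0.131]
[-0.024, 0.0, 0.0096, -0.0008, 0.2719, -0.0008] | tcp [ 0.553 -0.03   0.126]
[-0.0275, 0.0, 0.0122, -0.0008, 0.3173, -0.0008] | tcp [ 0.552 -0.031  0.122]
```

View pics/w6.png

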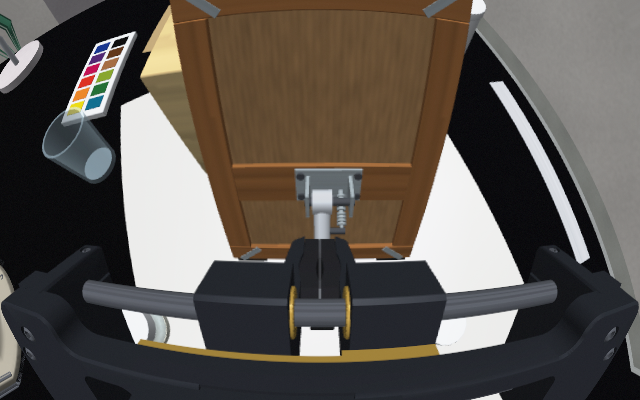

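```bash
cat >> h.py <<'E'
def grippose(a,gp,sl=0):  # lean a deg toward chest, gp = grasp point
    z=-d(-a);x=-X;return gp+.027*z,np.c_[x,np.cross(z,x),z]
def interp(P0,P1,n):
    from scipy.spatial.transform import Slerp
    S=Slerp([0,1],R.from_matrix([P0[1],P1[1]]))
    return [(P0[0]+(P1[0]-P0[0])*t,S(t).as_matrix()) for t in np.linspace(0,1,n+1)[1:]]
def now():
    s=env.read_state();return s['tool_pos'],R.from_quat(s['eef_rot']).as_matrix()
E
python3 - <<'E'
from h import *
T=B+.239*E
P0=now();A=(P0[0]+np.array([0,0,.06])-.03*Y-0.0*Z,P0[1])
G=grippose(26,T+.10*E)
P=interp(P0,A,1)+interp(A,G,11)
plan(P)
print(rel(T),'down from G:',(G[1].T@(grippose(26,T)[0]-G[0])).round(3))
E
```

```text
[0.0145, -0.0001, -0.0655, -0.0, 0.0, -0.0] | tcp [ 0.548 -0.046  0.209]
[0.0326, -0.0001, -0.0598, 0.0801, -0.0803, -0.1259] | tcp [ 0.553 -0.029  0.216]
[0.0507, -0.0001, -0.054, 0.1603, -0.1606, -0.2517] | tcp [ 0.558 -0.012  0.223]
[0.0687, -0.0001, -0.0483, 0.2404, -0.2409, -0.3776] | tcp [0.563 0.005 0.23 ]
[0.0868, -0.0001, -0.0425, 0.3205, -0.3212, -0.5035] | tcp [0.567 0.022 0.237]
[0.1049, -0.0001, -0.0368, 0.4007, -0.4015, -0.6293] | tcp [0.572 0.039 0.244]
[0.123, -0.0001, -0.031, 0.4808, -0.4818, -0.7552] | tcp [0.577 0.056 0.251]
[0.1411, -0.0001, -0.0253, 0.5609, -0.5621, -0.8811] | tcp [0.582 0.073 0.258]
[0.1592, -0.0001, -0.0195, 0.6411, -0.6424, -1.0069] | tcp [0.587 0.09  0.264]
[0.1773, -0.0001, -0.0138, 0.7212, -0.7226, -1.1328] | tcp [0.592 0.107 0.271]
[0.1954, -0.0001, -0.008, 0.8013, -0.8029, -1.2587] | tcp [0.597 0.124 0.278]
[0.2135, -0.0001, -0.0023, 0.8815, -0.8832, -1.3845] | tcp [0.602 0.141 0.285]
[np.float64(-4.347856813635573e-17), np.float64(0.10477070408258948), np.float64(0.21962732201523683)] down from G: [-0.   0.   0.1]
```

```bash
python3 - <<'E'
from h import *
T=B+.239*E
P0=now();A=(P0[0]+np.array([0,0,.13])-.03*Y,P0[1])
G=grippose(26,T+.11*E)
plan(interp(P0,A,3)+interp(A,G,11))
E
```

```text
[0.0195, -0.0, -0.04, -0.0, 0.0, -0.0] | tcp [ 0.553 -0.027  0.192]
[0.039, -0.0001, -0.0799, -0.0, 0.0, -0.0] | tcp [ 0.551 -0.037  0.236]
[0.0585, -0.0001, -0.1199, -0.0, 0.0, -0.0] | tcp [ 0.548 -0.046  0.279]
[0.0734, -0.0001, -0.1096, 0.0801, -0.0803, -0.1259] | tcp [ 0.553 -0.029  0.28 ]
[0.0884, -0.0001, -0.0993, 0.1603, -0.1606, -0.2517] | tcp [ 0.558 -0.012  0.282]
[0.1033, -0.0001, -0.089, 0.2404, -0.2409, -0.3776] | tcp [0.563 0.006 0.283]
[0.1182, -0.0001, -0.0787, 0.3205, -0.3212, -0.5035] | tcp [0.568 0.023 0.285]
[0.1331, -0.0001, -0.0684, 0.4007, -0.4015, -0.6293] | tcp [0.573 0.041 0.286]
[0.148, -0.0001, -0.058, 0.4808, -0.4818, -0.7552] | tcp [0.578 0.058 0.287]
[0.1629, -0.0001, -0.0477, 0.5609, -0.5621, -0.8811] | tcp [0.583 0.075 0.289]
[0.1778, -0.0001, -0.0374, 0.6411, -0.6424, -1.0069] | tcp [0.588 0.093 0.29 ]
[0.1927, -0.0001, -0.0271, 0.7212, -0.7226, -1.1328] | tcp [0.593 0.11  0.291]
[0.2076, -0.0001, -0.0168, 0.8013, -0.8029, -1.2587] | tcp [0.598 0.127 0.293]
[0.2226, -0.0001, -0.0065, 0.8815, -0.8832, -1.3845] | tcp [0.603 0.145 0.294]
```

Request:
arm_command:
  gripper: 0.43
  steps: [0.03,0,-0.06,0,0,0,0.058,0,-0.12,0,0,0,0.073,0,-0.11,0.08,-0.08,-0.126,0.088,0,-0.1,0.16,-0.161,-0.252,0.103,0,-0.089,0.24,-0.241,-0.378,0.118,0,-0.079,0.32,-0.321,-0.504,0.133,0,-0.068,0.4,-0.402,-0.629,0.148,0,-0.058,0.481,-0.482,-0.755,0.163,0,-0.048,0.561,-0.562,-0.881,0.178,0,-0.037,0.641,-0.642,-1.007,0.193,0,-0.027,0.721,-0.723,-1.133,0.208,0,-0.017,0.801,-0.803,-1.259]

```text
t: 14.6
tool_pos: [0.5983, 0.1287, 0.2944]
eef_rot: [0.205, 0.961, -0.181, -0.048]
contact_force: [-0.5, -0.7, 0.9]
grip_width: 0.0504
grasp_force: 0.0
```

```bash
python3 - <<'E'
from h import *
T=B+.239*E
p=shot('wrist');save(p,'w7.png');s=env.read_state();print(s['joint_pos'].round(2),s['grip_width'],s['contact_force'])
p=shot('top');c=cloud(p,np.ones((400,640),bool));
u,v,cw=wcloud(shot('wrist'))
for c in (c,cw):
    L=np.c_[(c-B)@X,(c-B)@N,(c-B)@E]
    k=(abs(L[:,0])<.1)&(abs(L[:,1])<.02)&(abs(L[:,2]-.239)<.02);l=L[k];print(k.sum())
    if k.sum(): 
        t=l[abs(l[:,2]-l[:,2].max())<.004];print(np.percentile(l[:,2],98),np.percentile(t[:,1],[2,98]),np.percentile(l[:,0],[1,99]))
G=grippose(26,T+.06*E);plan(interp(now(),G,3)+interp(G,grippose(26,T),5))
E
```

```text
[ 0.15  0.65  0.87 -0.32  1.83 -1.06] 0.04997466426591727 [-0.61182039  4.22713601 -0.2121613 ]
1150
0.2505543490337899 [-0.01528294  0.00571465] [-0.08951481  0.08796657]
6040
0.2511492746375836 [-0.01033976  0.01077185] [-0.08786332  0.07190343]
[-0.0008, 0.0037, 0.0145, 0.0272, -0.0257, -0.0417] | tcp [0.598 0.128 0.279]
[-0.0016, 0.0074, 0.029, 0.0544, -0.0515, -0.0834] | tcp [0.597 0.126 0.264]
[-0.0025, 0.011, 0.0435, 0.0816, -0.0772, -0.125] | tcp [0.597 0.124 0.249]
[-0.0034, 0.0101, 0.0554, 0.0816, -0.0772, -0.125] | tcp [0.595 0.119 0.239]
[-0.0044, 0.0092, 0.0673, 0.0816, -0.0772, -0.125] | tcp [0.594 0.114 0.228]
[-0.0054, 0.0083, 0.0792, 0.0816, -0.0772, -0.125] | tcp [0.593 0.109 0.217]
[-0.0064, 0.0074, 0.0912, 0.0816, -0.0772, -0.125] | tcp [0.591 0.103 0.206]
[-0.0074, 0.0065, 0.1031, 0.0816, -0.0772, -0.125] | tcp [0.59  0.098 0.195]
```

View pics/w7.png

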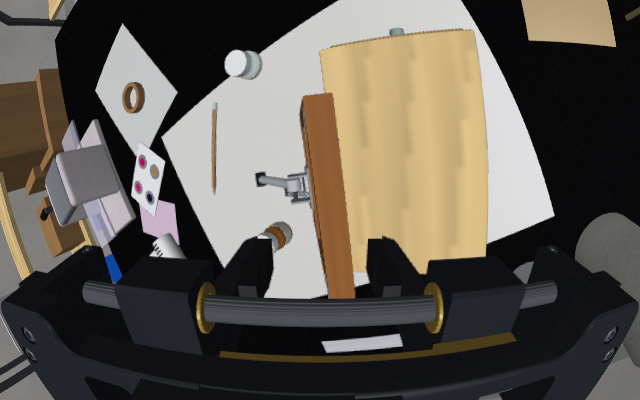

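Request:
arm_command:
  steps: [-0.001,0.004,0.005,0.027,-0.026,-0.042,-0.002,0.008,0.015,0.054,-0.052,-0.083,-0.002,0.011,0.03,0.082,-0.077,-0.125,-0.002,0.011,0.044,0.082,-0.077,-0.125,-0.004,0.01,0.06,0.082,-0.077,-0.125,-0.005,0.009,0.075,0.082,-0.077,-0.125,-0.006,0.008,0.088,0.082,-0.077,-0.125,-0.007,0.007,0.096,0.082,-0.077,-0.125,-0.007,0.0065,0.101,0.082,-0.077,-0.125,-0.007,0.0065,0.101,0.082,-0.077,-0.125]

```text
t: 16.0
tool_pos: [0.5897, 0.0972, 0.1971]
eef_rot: [0.137, 0.965, -0.223, -0.032]
contact_force: [-0.5, 0.4, 0.2]
grip_width: 0.0499
grasp_force: 0.0
```

```bash
cat > frm.py <<'E'
from h import *
s=env.read_state();print(s['contact_force'],s['moment'],s['grip_width'],s['grasp_force'])
p0,M=now();g=p0-.027*M[:,2]
print('grasp pt in frame',((g-B)@np.c_[X,N,E]).round(4),'tool axes err',R.from_matrix(grippose(26,g)[1].T@M).as_rotvec().round(3))
E
python3 frm.py
```

```text
[-0.51590969  0.35499627  0.186309  ] [ 0.22151946 -0.21063151 -0.03768853] 0.04987006096612124 0.0
grasp pt in frame [ 0.0005 -0.0018  0.2401] tool axes err [0.001 0.002 0.001]
```

Request:
arm_command:
  gripper: 1
  steps: [0,0.0015,0,0,0,0,0,0.0015,0,0,0,0,0,0.0015,0,0,0,0,0,0.0015,0,0,0,0,0,0.0015,0,0,0,0,0,0.0015,0,0,0,0]

```text
t: 16.75
tool_pos: [0.5901, 0.0985, 0.1967]
eef_rot: [0.137, 0.965, -0.223, -0.032]
contact_force: [-0.8, -1.9, 1.8]
grip_width: 0.0218
grasp_force: 30.0
```

```bash
python3 frm.py; python3 - <<'E'
from h import *
# pivot: face-side lower edge, z=0
Pv=B+.011*N; p0,M0=now(); print('pivot',Pv,rel(Pv))
def at(th): # rotate frame by th deg toward upright about pivot
    Q=R.from_rotvec(np.radians(th)*X)  # +X rotation takes Y->Z ; lean +y -> upright
    return Pv+Q.apply(p0-Pv),Q.as_matrix()@M0
plan([at(t) for t in np.arange(2,27,2)])
E
```

```text
[-0.80793664 -1.87627581  1.81303732] [-0.12338015 -0.06488804  0.03202311] 0.021821203306105198 30.000956542789936
grasp pt in frame [ 0.0005 -0.0004  0.2403] tool axes err [0.001 0.002 0.001]
pivot [ 5.66604137e-01  1.86388437e-02 -6.53766494e-06] [np.float64(2.3602118518313384e-17), np.float64(0.009886734509290843), np.float64(-6.5376649439315496e-06)]
[-0.0, -0.0074, 0.0005, -0.0349, 0.0, -0.0001] | tcp [0.588 0.092 0.199]
[-0.0, -0.0148, 0.0013, -0.0698, 0.0001, -0.0001] | tcp [0.586 0.085 0.202]
[-0.0, -0.0222, 0.0024, -0.1047, 0.0001, -0.0002] | tcp [0.584 0.078 0.204]
[-0.0, -0.0296, 0.0037, -0.1396, 0.0002, -0.0003] | tcp [0.582 0.071 0.206]
[-0.0001, -0.0369, 0.0052, -0.1745, 0.0002, -0.0003] | tcp [0.58  0.064 0.208]
[-0.0001, -0.0441, 0.0071, -0.2094, 0.0003, -0.0004] | tcp [0.578 0.057 0.21 ]
[-0.0001, -0.0513, 0.0091, -0.2443, 0.0003, -0.0005] | tcp [0.576 0.05  0.211]
[-0.0001, -0.0583, 0.0114, -0.2793, 0.0003, -0.0006] | tcp [0.574 0.043 0.212]
[-0.0001, -0.0653, 0.014, -0.3142, 0.0004, -0.0006] | tcp [0.572 0.036 0.213]
[-0.0001, -0.0722, 0.0168, -0.3491, 0.0004, -0.0007] | tcp [0.57  0.029 0.213]
[-0.0001, -0.0791, 0.0199, -0.384, 0.0005, -0.0008] | tcp [0.568 0.022 0.214]
[-0.0002, -0.0857, 0.0231, -0.4189, 0.0005, -0.0008] | tcp [0.566 0.015 0.214]
[-0.0002, -0.0923, 0.0266, -0.4538, 0.0005, -0.0009] | tcp [0.564 0.008 0.213]
```

Request:
arm_command:
  steps: [0,-0.0037,0.0002,-0.0175,0,0,0,-0.0074,0.0005,-0.035,0,0,0,-0.0148,0.0013,-0.07,0,0,0,-0.0222,0.0024,-0.105,0,0,0,-0.0296,0.0037,-0.14,0,0,0,-0.0369,0.0052,-0.1745,0,0,0,-0.0441,0.0071,-0.209,0,0,0,-0.0513,0.0091,-0.244,0,0,0,-0.0583,0.0114,-0.279,0,0,0,-0.0583,0.0114,-0.279,0,0]

```text
t: 18.0
tool_pos: [0.5741, 0.0425, 0.2125]
eef_rot: [0.141, 0.986, -0.086, -0.012]
contact_force: [1.0, 1.4, 6.0]
grip_width: 0.0211
grasp_force: 30.0
```

```bash
cat > st.py <<'E'
from h import *
s=env.read_state();print(s['t'],s['contact_force'],s['moment'],s['grip_width'],s['grasp_force'])
p0,M=now();print('tool lean',np.degrees(np.arcsin(-M[:,2]@Y)),rel(p0))
lean=np.arcsin(-M[:,2]@Y)
for n in ['top','side','wrist']:
    p=shot(n);c=wcloud(p)[2] if n=='wrist' else cloud(p,np.ones((400,640),bool))
    q=np.c_[(c-B)@X,(c-B)@Y,c[:,2]]
    # back-plane points: rails of frame
    ok=(abs(q[:,0])<.09)&(abs(q[:,0])>.07)&(q[:,2]>.03)&(q[:,2]<.2)&(q[:,1]<.09)&(q[:,1]>-.06);g=q[ok]
    if len(g)>200:
        rng=np.random.default_rng(0);best=0
        for _ in range(300):
            a=g[rng.choice(len(g),3,False)];nn=np.cross(a[1]-a[0],a[2]-a[0]);nn/=np.linalg.norm(nn)+1e-12
            i=abs((g-a[0])@nn)<.002
            if i.sum()>best and abs(nn[1])>.8: best=i.sum();bi=i
        P=g[bi];nn=np.linalg.svd(P-P.mean(0))[2][2];nn*=np.sign(nn[1])
        m=P.mean(0);yb=m[1]+(m[2])*nn[2]/nn[1]
        print(n,best,'lean',np.degrees(np.arcsin(-nn[2])).round(2),'yaw rel',np.degrees(np.arctan2(-nn[0],nn[1])).round(2),"back at z=0 y'",yb.round(4))
E
python3 st.py; python3 - <<'E'
from h import *
Pv=B+.011*N; p0,M0=now()
def at(th):
    Q=R.from_rotvec(np.radians(th)*X);return Pv+Q.apply(p0-Pv),Q.as_matrix()@M0
plan([at(t) for t in (2,4,6,8,9,10)])
E
```

```text
18.0 [1.00910651 1.37769663 5.96887983] [ 0.27716347 -0.26167702  0.11591861] 0.021124382464528264 30.025315806269646
tool lean 9.97439456868203 [np.float64(0.0005849185779616386), np.float64(0.0349279148617479), np.float64(0.2124627698119196)]
top 254 lean 9.99 yaw rel 0.13 back at z=0 y' -0.0164
side 109 lean 10.15 yaw rel 0.39 back at z=0 y' 0.0078
[-0.0, -0.0074, 0.0005, -0.0349, 0.0001, -0.0] | tcp [0.572 0.036 0.213]
[-0.0, -0.0149, 0.0013, -0.0698, 0.0002, -0.0001] | tcp [0.57  0.029 0.214]
[-0.0001, -0.0223, 0.0024, -0.1047, 0.0002, -0.0001] | tcp [0.568 0.022 0.214]
[-0.0001, -0.0296, 0.0037, -0.1396, 0.0003, -0.0001] | tcp [0.566 0.015 0.214]
[-0.0001, -0.0333, 0.0044, -0.1571, 0.0003, -0.0001] | tcp [0.565 0.011 0.214]
[-0.0001, -0.0369, 0.0053, -0.1745, 0.0004, -0.0001] | tcp [0.564 0.007 0.214]
```

Request:
arm_command:
  steps: [0,-0.0037,0.0002,-0.0175,0,0,0,-0.0074,0.0005,-0.035,0,0,0,-0.0111,0.0009,-0.0525,0,0,0,-0.0149,0.0013,-0.07,0,0,0,-0.0186,0.0018,-0.0873,0,0,0,-0.0223,0.0023,-0.105,0,0,0,-0.026,0.003,-0.122,0,0,0,-0.0296,0.0036,-0.14,0,0,0,-0.0333,0.0043,-0.157,0,0,0,-0.0369,0.0051,-0.1745,0,0,0,-0.0369,0.0051,-0.1745,0,0,0,-0.0369,0.0051,-0.1745,0,0]

```text
t: 19.65
tool_pos: [0.5642, 0.0073, 0.214]
eef_rot: [0.141, 0.99, -0.0, 0.0]
contact_force: [1.5, -0.4, 6.8]
grip_width: 0.0217
grasp_force: 30.0
```

```bash
python3 st.py; python3 - <<'E'
from h import *
p=shot('side');i=p['img'][140:320,160:400];i=cv2.resize(i,None,fx=3,fy=3)
cv2.imwrite('pics/s8.png',cv2.cvtColor(i,cv2.COLOR_RGB2BGR))
p=shot('top')
for t in ['jar_tall','jar_small','pencil','tumbler']:
    print(t,[(w(p,d['at']).round(3).tolist(),round(d['p'],2)) for d in env.boxes_of(t,p)[:1]])
E
```

```text
19.65 [ 1.51090281 -0.40975815  6.79204362] [-0.07026586 -0.28368857  0.09988245] 0.0216965401873835 30.01430606469512
tool lean 0.03307023131552822 [np.float64(0.0008168364496516723), np.float64(-0.0016943767180318215), np.float64(0.21397109558605362)]
side 210 lean 0.07 yaw rel 0.31 back at z=0 y' 0.0085
jar_tall [([0.248, -0.34, 0.017], 0.64)]
jar_small [([0.36, -0.033, 0.048], 0.76)]
pencil [([0.451, -0.163, 0.007], 0.44)]
tumbler [([0.449, -0.165, 0.007], 0.74)]
```

View pics/s8.png

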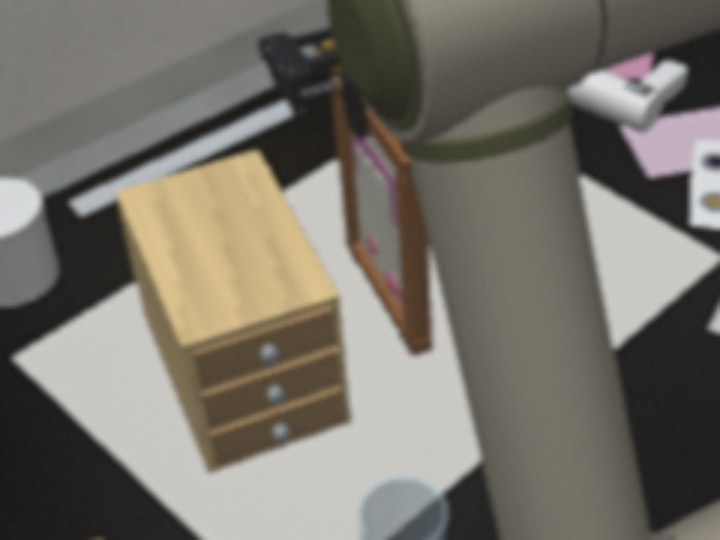

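```bash
python3 -c "
from cell import env
print(env.close_job())"
```

```text
the job is handed in; nothing more can be done
None
```

The job is handed in at about 20 s: the kickstand leg is fully open and the frame stands upright (lean about 0.1°) on its lower edge, clear of the chest, with its top bar still gripped; one earlier hooking try pressed the fingertips onto the leg's foot with about 50 N at the wrist before I backed off (no shift of the frame seen), and I did not look at the leg again after drawing the frame upright.

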